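Feed jaggery pats through the tray gate

TASK

Sweep the three small jaggery pats in the metal tray through its narrow gate, one at a time, so that all three end up standing in the channel behind it, each wholly past the gate. Push them gently with the fingertips or the outside of the fingers: do not pinch them, lift them or knock them over, and leave the big block, the mould and the scraper beside the tray where they are.

Things in the scene. Friction and masses are not known exactly. Their poses are not given: they have to be found in the camera images.
- tray: flat metal feeding tray, fixed to the table. Origin on the table under the middle of the gate; x points through the gate and along the channel, z up. In its frame, mm: floor top z = 4, all rims 4 thick with tops at z = 12, so a fingertip above z = 13 passes over every rim and still meets a pat (tops at z = 28). Wide part holding the pats: inside x -165 to -30, y -90 to 90
- gate (a point): middle of the gate, at floor level (z = 4 mm), axes as the tray. The rims close in as a funnel from y = +-49 mm at tray x = -28 to y = +-21 at x = 0: the gate, 42 mm wide. Beyond it the channel is 42 mm wide all along. A pat is wholly past the gate when its whole base is beyond this point: centre 18 mm on; go 24 mm or more to be safe
- channel_end (a point): inside face of the channel's closed end, middle, floor level, 124 mm beyond the gate along the tray's x. The channel holds just three pats in a row with about 10 mm to spare beyond the safe distance, so push the first ones well down it
- pat0: one of three identical round jaggery pats (plain golden brown): a solid, slightly tapered puck 24 mm tall, 36 mm across the base, 32 mm across the flat top, about 31 g; origin at the centre of its underside, z up its axis. Starts upright on the floor of the tray's wide part, clear of the others; slides on its base when pushed. Any order will do
- pat1: one of three identical round jaggery pats (plain golden brown): a solid, slightly tapered puck 24 mm tall, 36 mm across the base, 32 mm across the flat top, about 31 g; origin at the centre of its underside, z up its axis. Starts upright on the floor of the tray's wide part, clear of the others; slides on its base when pushed. Any order will do
- pat2: one of three identical round jaggery pats (plain golden brown): a solid, slightly tapered puck 24 mm tall, 36 mm across the base, 32 mm across the flat top, about 31 g; origin at the centre of its underside, z up its axis. Starts upright on the floor of the tray's wide part, clear of the others; slides on its base when pushed. Any order will do
- block: bystander: big tapered jaggery block, 84 mm across the base, 85 mm tall, 0.55 kg, loose on the table beside the tray; origin at the centre of its underside
- mould: bystander: empty metal mould cup, mouth up, 74 mm across the rim, 75 mm tall, loose on the table beside the channel; origin at the centre of its underside
- scraper: bystander: spatula-like hand scraper 200 mm long lying on the table on the other side of the channel; origin at its middle, underneath, length along its x

How it is judged (in metres and radians):
On the way, in this order (a step that is already met when the one before it is completed fails the run):
1. one pat stands in the channel, wholly past the gate (((x of pat0 in the frame of tray between 0.019 and 0.124 m and y of pat0 in the frame of tray between -0.012 and 0.012 m and z of pat0 in the frame of tray below 0.009 m and angle between pat0's own z axis and vertical below 0.2 rad) or (x of pat1 in the frame of tray between 0.019 and 0.124 m and y of pat1 in the frame of tray between -0.012 and 0.012 m and z of pat1 in the frame of tray below 0.009 m and angle between pat1's own z axis and vertical below 0.2 rad) or (x of pat2 in the frame of tray between 0.019 and 0.124 m and y of pat2 in the frame of tray between -0.012 and 0.012 m and z of pat2 in the frame of tray below 0.009 m and angle between pat2's own z axis and vertical below 0.2 rad))), for 0.1 s.
2. a second pat has followed it into the channel ((((x of pat0 in the frame of tray between 0.019 and 0.124 m and y of pat0 in the frame of tray between -0.012 and 0.012 m and z of pat0 in the frame of tray below 0.009 m and angle between pat0's own z axis and vertical below 0.2 rad) and (x of pat1 in the frame of tray between 0.019 and 0.124 m and y of pat1 in the frame of tray between -0.012 and 0.012 m and z of pat1 in the frame of tray below 0.009 m and angle between pat1's own z axis and vertical below 0.2 rad)) or ((x of pat0 in the frame of tray between 0.019 and 0.124 m and y of pat0 in the frame of tray between -0.012 and 0.012 m and z of pat0 in the frame of tray below 0.009 m and angle between pat0's own z axis and vertical below 0.2 rad) and (x of pat2 in the frame of tray between 0.019 and 0.124 m and y of pat2 in the frame of tray between -0.012 and 0.012 m and z of pat2 in the frame of tray below 0.009 m and angle between pat2's own z axis and vertical below 0.2 rad)) or ((x of pat1 in the frame of tray between 0.019 and 0.124 m and y of pat1 in the frame of tray between -0.012 and 0.012 m and z of pat1 in the frame of tray below 0.009 m and angle between pat1's own z axis and vertical below 0.2 rad) and (x of pat2 in the frame of tray between 0.019 and 0.124 m and y of pat2 in the frame of tray between -0.012 and 0.012 m and z of pat2 in the frame of tray below 0.009 m and angle between pat2's own z axis and vertical below 0.2 rad)))), for 0.1 s.
3. the third pat has followed them into the channel (x of pat0 in the frame of tray between 0.019 and 0.124 m and y of pat0 in the frame of tray between -0.012 and 0.012 m and z of each of pat0, pat1, pat2 in the frame of tray below 0.009 m and angle between each of pat0, pat1, pat2's own z axis and vertical below 0.2 rad and x of pat1 in the frame of tray between 0.019 and 0.124 m and y of pat1 in the frame of tray between -0.012 and 0.012 m and x of pat2 in the frame of tray between 0.019 and 0.124 m and y of pat2 in the frame of tray between -0.012 and 0.012 m), for 0.1 s.
At the end, for the whole second after the job is handed in: All three pats stand upright (within 0.2 rad) at rest on the channel floor, each centre at least 19 mm past the gate and before the closed end, and the block, mould and scraper are within 15 mm of where they began (all of step 3 and linear speed of each of pat0, pat1, pat2 below 0.02 m/s and distance of each of block, mould, scraper from where it was at the start of the episode below 0.015 m); the robot touches nothing.
It fails at once if two pats go through the gate together: one follows in the funnel (centre 0 to 30 mm before the gate) while another is still in the gate (centre 0 to 18 mm past it) (((x of pat0 in the frame of tray between 0 and 0.018 m and y of pat0 in the frame of tray between -0.03 and 0.03 m) and (x of pat1 in the frame of tray between -0.03 and 0 m and y of pat1 in the frame of tray between -0.03 and 0.03 m)) or ((x of pat0 in the frame of tray between 0 and 0.018 m and y of pat0 in the frame of tray between -0.03 and 0.03 m) and (x of pat2 in the frame of tray between -0.03 and 0 m and y of pat2 in the frame of tray between -0.03 and 0.03 m)) or ((x of pat1 in the frame of tray between 0 and 0.018 m and y of pat1 in the frame of tray between -0.03 and 0.03 m) and (x of pat0 in the frame of tray between -0.03 and 0 m and y of pat0 in the frame of tray between -0.03 and 0.03 m)) or ((x of pat1 in the frame of tray between 0 and 0.018 m and y of pat1 in the frame of tray between -0.03 and 0.03 m) and (x of pat2 in the frame of tray between -0.03 and 0 m and y of pat2 in the frame of tray between -0.03 and 0.03 m)) or ((x of pat2 in the frame of tray between 0 and 0.018 m and y of pat2 in the frame of tray between -0.03 and 0.03 m) and (x of pat0 in the frame of tray between -0.03 and 0 m and y of pat0 in the frame of tray between -0.03 and 0.03 m)) or ((x of pat2 in the frame of tray between 0 and 0.018 m and y of pat2 in the frame of tray between -0.03 and 0.03 m) and (x of pat1 in the frame of tray between -0.03 and 0 m and y of pat1 in the frame of tray between -0.03 and 0.03 m))).
It fails at once if a pat is lifted (its underside more than 14 mm above the tray floor) (z of any of pat0, pat1, pat2 in the frame of tray above 0.018 m).
It fails at once if a pat is knocked over (tilted more than 0.7 rad) (angle between any of pat0, pat1, pat2's own z axis and vertical above 0.7 rad).
It fails at once if a pat is pinched or pressed hard (more than 20 N from the fingers) (contact force between the fingers and pat0 above 20 N or contact force between the fingers and pat1 above 20 N or contact force between the fingers and pat2 above 20 N).
It fails at once if the block, the mould or the scraper is moved more than 15 mm (distance of any of block, mould, scraper from where it was at the start of the episode above 0.015 m).
It also fails if it takes over 72 s, if anything falls off the work surface, if the arm or the gripper's body presses on something with over 40 N, if the wrist force passes 120 N, or if a joint passes its speed limit or range.

ROBOT

A 6-joint arm with a two-finger parallel gripper is mounted at the origin on the work surface. World frame = base frame: x ahead of the robot, y to its left, z up, the work surface at z = 0. Lengths are in m, angles in degrees, forces in N, time in s.
With the tool pointing down it reaches from about 0.325 to 0.9 m from the base axis. Payload 6.1 kg.
Tool frame: the origin (TCP) lies at the very end of the fingers, on their centre line; the grasp point (between the pads) lies 19 mm behind it (robot.grip_depth is the distance from the TCP to the grasp point, in m); z points along the fingers, y is the line along which they close (so a half turn about z gives the same grasp; the last joint's range is limited). The gripper opens to 87 mm and grips with 3 to 60 N. Pads are 19 mm wide; open, the fingers measure 117 mm over their backs; the gripper's body (75 mm by 190 mm) begins 51 mm behind the grasp point.
Start: joints at [-81.595, 12.628, 87.462, -0, 79.91, -7.225], TCP at [0.168, -0.602, 0.223] pointing down, gripper open.
Joint ranges: [-170.65, 170.65], [-52.31, 119.04], [5.05, 147.46], [-71.25, 251.25], [11.57, 151.72], [-153.62, 153.62]. Speed limits (degrees/s): [147.25, 147.25, 172.46, 180, 180, 180].

INTERFACE

Orientations are given as a 3x3 rotation matrix whose columns are the frame's x, y, z axes.
In Python, from bench import robot gives the robot as it stands. The module is installed in compiled form; this text tells all that it offers.
- The arm moves only by the tool drive_tool, never from a script. Its arguments are lists of equal length, an entry for each row: "dp": the shift along the world's x, y, z in mm, a list of three; "delta_rot": the turn, a rotation vector about the world's x, y, z in rad, a list of three; "claw": the closure, from -1 (fully open) to 1 (shut), so that 0 is half open. A call has 1 to 12 rows; each row is the pose to reach, as a shift and turn from the pose commanded when the call began; what a row does not reach only later rows make up. A row lasts 1/12 s, in which the tool goes at most 41.7 mm and 7.16 degrees, less where a joint would pass 70% of its speed; a pose out of reach is approached as far as the arm can. A call with a gripper value outside its range is refused whole. The fingers move at their own pace and stop on an object; "squeeze" is the grip in N (left out, the last holds). Time passes only in rows, so rows that repeat a pose let the fingers close. It gives the time, the measured TCP pose, the force, the opening and the grip force at its end, in the units of the state.
- robot.get_obs(): the state, without advancing time (a new reading comes with each control period).
- robot.capture(name): name is "scene" or "top" or "wrist"; returns a dict with "img" (480x640x3 uint8, red, green, blue), "fx", "fy", "cx", "cy" (pixels), "R" (3x3) and "t" (3): a world point X has camera coordinates R X + t; the wrist camera has in their place "tool_from_camera" (4x4, takes a point from camera to tool coordinates, whose origin is the TCP and whose axes are the flange's). Camera axes: x right, y down, z forward; pixel columns grow to the right and rows downward; lengths in m; the calibration is good to about 2 mm. The wrist camera is an equidistant fisheye: a pixel r from the principal point sees the ray r / f radians off the axis. A picture is of the moment at which its call begins: read the wrist's pose just before it. There is no depth.
- robot.job_done(): hands the job in; it is judged then, once.
The state is a dict: "clock": time; "joint_positions": joint angles; "joint_vel": joint speeds; "effort": joint torques, N m; "position": TCP position; "ee_rot": TCP orientation; "force": force on the tool from outside, world axes, zero at the start; "ft_torque": the same for the moment, N m; "width": finger opening in m; "grip_force": force on a finger pad.
Only numpy, scipy, OpenCV 4.12 (cv2) and the standard library are available. Lean on these libraries where they do the work, as an engineer would, in place of code of your own. Each camera call takes 0.05 s, during which the arm holds its last target. There are 200 camera calls.

## Working session

There is one attempt and no reset: what is moved stays moved. The work goes in short steps, Python scripts to look and compute and a tool call to move; the robot and the scene stay as the last step left them, time stands still between calls to the robot, and variables do not carry over. Pictures are saved under pics/ and viewed, at most 10 in all, crops included, and the job is handed in when it is done.

Besides the shell and the picture viewer there is one more tool, called after ">>>" by a JSON object that holds its "name" and its "arguments". drive_tool: Moves the arm, as the interface text tells. Its arguments: {"type":"object","properties":{"dp":{"type":"array","items":{"type":"array","items":{"type":"number"}}},"delta_rot":{"type":"array","items":{"type":"array","items":{"type":"number"}}},"claw":{"type":"array","items":{"type":"number"}},"squeeze":{"type":"number"}},"required":["dp","delta_rot","claw"]}

```bash
mkdir -p pics; python3 - <<'E'
from bench import robot
import cv2,numpy as np
o=robot.get_obs();print(o['clock'],o['position'],o['ee_rot'],o['width'])
for n in("top","scene"):
    c=robot.capture(n);cv2.imwrite(f"pics/{n}.png",c['img'][:,:,::-1]);print(n,c['fx'],c['cx'],c['cy'],c['R'],c['t'])
E
```

```text
0.0 [ 0.168285   -0.60126141  0.2214338 ] [[ 9.63027949e-01  2.69401315e-01 -3.16110903e-04]
 [ 2.69401409e-01 -9.63025994e-01  1.95336421e-03]
 [ 2.21815872e-04 -1.96630505e-03 -9.99998042e-01]] 0.08704523523589186
top 478.2753524235483 316.7315198576989 245.37679826958464 [[ 0.02757489 -0.99922247 -0.0281796 ]
 [-0.9949929  -0.02472718 -0.09683851]
 [ 0.09606641  0.03070882 -0.99490111]] [0.02384284 0.6145407  0.77485684]
scene 460.0123823760667 317.7730752409248 238.66740489535198 [[ 0.59549785  0.80333753  0.00557974]
 [ 0.58404954 -0.42815424 -0.68961589]
 [-0.55160533  0.41392362 -0.72415385]] [-0.37910873 -0.31330211  1.05522369]
```

View pics/top.png

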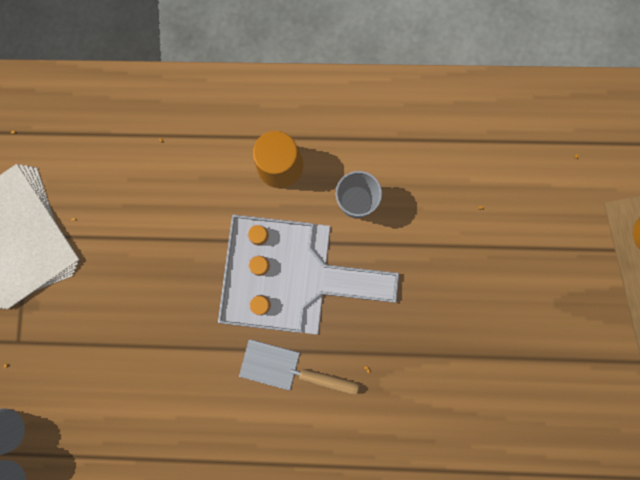

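The top view shows the pats at px (258,235), (259,265), (260,305). The tray's channel points right (world -y), with its end near (397,288).

```bash
python3 - <<'E'
import cv2
i=cv2.imread("pics/top.png")[205:345,210:410];cv2.imwrite("pics/z.png",cv2.resize(i,(800,560),interpolation=cv2.INTER_CUBIC))
E
cat > h.py <<'E'
from bench import robot
import cv2,numpy as np
def ray(c,uv,z):
    d=c['R'].T@np.array([(uv[0]-c['cx'])/c['fx'],(uv[1]-c['cy'])/c['fy'],1]);o=-c['R'].T@c['t']
    return (o+d*(z-o[2])/d[2])[:2]
def pats(c,zt=.028):
    h=cv2.cvtColor(c['img'],cv2.COLOR_RGB2HSV);m=cv2.inRange(h,(8,200,120),(22,255,255))
    m[:205]=0;m[345:]=0;m[:,:210]=0;m[:,410:]=0
    n,l,s,ce=cv2.connectedComponentsWithStats(m)
    return [(ce[k],s[k,4]) for k in range(1,n) if s[k,4]>60]
E
python3 - <<'E'
from h import *
c=robot.capture("top")
for ce,a in pats(c): print(ce,a,ray(c,ce,.022))
E
```

```text
(no output)
```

View pics/z.png

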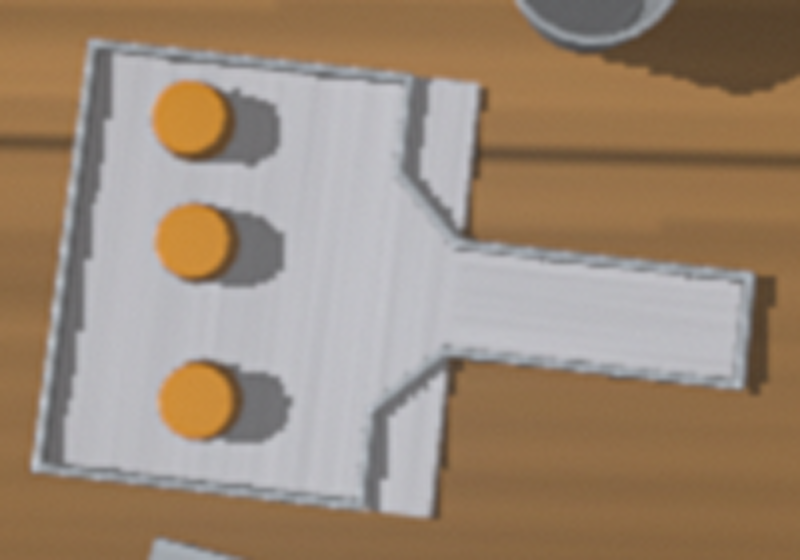

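View pics/scene.png

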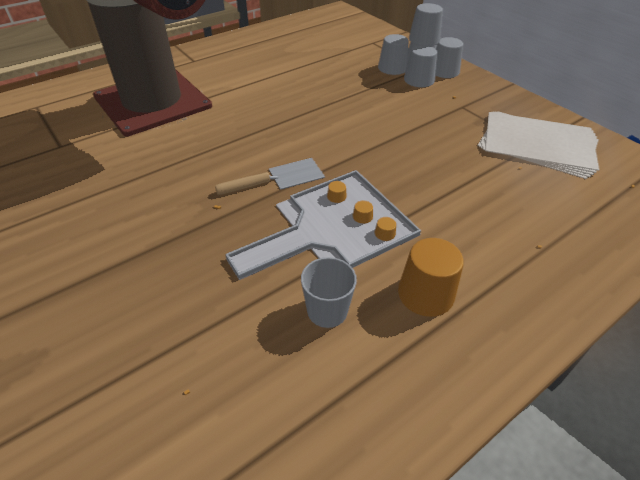

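The zoom shows the tray's outer corners at (90,40) and (35,470), and the channel end at (752,270) and (745,388). I'll fit the tray pose from these.

```bash
sed -i 's/(8,200,120)/(10,175,170)/;s/s\[k,4\]>60/s[k,4]>100/' h.py
cat >> h.py <<'E'
def fit(c):
    P=np.array([[90,40],[35,470],[752,270],[745,388]],float);uv=(P+.5)/4-.5+[210,205]
    W=np.array([ray(c,p,.012) for p in uv]);T=np.array([[-169,94],[-169,-94],[128,25],[128,-25]])/1e3
    a=(T-T.mean(0))@[1,1j];b=(W-W.mean(0))@[1,1j];th=np.angle((a.conj()*b).sum())
    R=np.array([[np.cos(th),-np.sin(th)],[np.sin(th),np.cos(th)]]);g=W.mean(0)-R@T.mean(0)
    return R,g,(W-g)@R-T,th
E
python3 - <<'E'
from h import *
c=robot.capture("top")
R,g,res,th=fit(c);np.savez('tray.npz',R=R,g=g);print(np.degrees(th),g,res*1e3)
for ce,a in pats(c): w=ray(c,ce,.026);print(ce,a,w,((w-g)@R*1e3).round(1))
h=cv2.cvtColor(c['img'],cv2.COLOR_RGB2HSV);print(h[235,258],h[265,259])
E
```

```text
-94.74521858530538 [0.55871957 0.02933095] [[ 0.73665157 -0.75086339]
 [ 0.89039844  0.94754797]
 [-1.6927873  -0.07588449]
 [ 0.06573729 -0.12080009]]
[256.97767857 234.        ] 224 [0.63102567 0.14231678] [-118.6   62.7]
[257.92410714 264.80803571] 224 [0.57863128 0.13862558] [-110.6   10.8]
[258.80786026 304.71615721] 229 [0.51172134 0.13448892] [-100.9  -55.5]
[ 17 184 202] [ 17 181 203]
```

```bash
cat >> h.py <<'E'
def go(*pts):
    """print world dp (mm) from the present pose to tray points (x,y mm, z mm, yaw deg of push direction in tray)"""
    t=np.load('tray.npz');R,g=t['R'],t['g'];o=robot.get_obs();p=np.array(o['position'])*1e3;r=np.array(o['ee_rot'])
    th0=np.degrees(np.arctan2(R[1,0],R[0,0]))
    y=np.degrees(np.arctan2(-r[1,0],-r[0,0]))-th0;y=(y+180)%360-180
    tp=R.T@(p[:2]-g*1e3);print('t',round(o['clock'],2),'tcp tray',tp.round(1),'z',p[2].round(1),'yaw',y.round(1),'w',round(o['width']*1e3,1),'F',np.round(o['force'],1))
    for q in pts:
        w=g*1e3+R@np.array(q[:2]);d=(q[3]-y+180)%360-180
        print(q,'dp',np.round([w[0]-p[0],w[1]-p[1],q[2]-p[2]],1),'rz',np.radians(d).round(3))
def look():
    t=np.load('tray.npz');c=robot.capture('top')
    for ce,a in pats(c): print('pat',a,((ray(c,ce,.026)-t['g'])@t['R']*1e3).round(1))
    return c
E
python3 -c "
from h import *
go((-144,12,120,0))"
```

```text
t 0.2 tcp tray [ 661.  -336.9] z 221.8 yaw -69.6 w 87.0 F [-0.4 -0.2 -0. ]
(-144, 12, 120, 0) dp [ 414.2  773.3 -101.8] rz 1.215
```

>>> {"name": "drive_tool", "arguments": {"dp": [[20,38,0],[40,74,0],[60,111,0],[79,148,0],[99,185,0],[119,222,0],[139,259,0],[158,296,0],[178,333,0],[198,370,0],[217,406,0],[237,443,0]], "delta_rot": [[0,0,0.1],[0,0,0.2],[0,0,0.3],[0,0,0.4],[0,0,0.5],[0,0,0.6],[0,0,0.7],[0,0,0.8],[0,0,0.9],[0,0,1.0],[0,0,1.1],[0,0,1.215]], "claw": [0.54,0.54,0.54,0.54,0.54,0.54,0.54,0.54,0.54,0.54,0.54,0.54], "squeeze": 10}}

```text
clock: 1.2
position: [0.4047, -0.1591, 0.2227]
ee_rot: [[0.078, 0.997, 0.001], [0.997, -0.078, -0.0], [-0.0, 0.001, -1.0]]
force: [1.0, -1.4, 0.2]
width: 0.0216
grip_force: 0.0
```

>>> {"name": "drive_tool", "arguments": {"dp": [[20,37,0],[39,73,0],[59,110,0],[79,147,0],[98,183,0],[118,220,-10],[137,257,-30],[157,293,-60],[172,320,-85],[177,330,-102],[177,330,-102],[177,330,-102]], "delta_rot": [[0,0,0],[0,0,0],[0,0,0],[0,0,0],[0,0,0],[0,0,0],[0,0,0],[0,0,0],[0,0,0],[0,0,0],[0,0,0],[0,0,0]], "claw": [0.54,0.54,0.54,0.54,0.54,0.54,0.54,0.54,0.54,0.54,0.54,0.54]}}

```text
clock: 2.2
position: [0.5794, 0.1697, 0.1177]
ee_rot: [[0.081, 0.997, -0.005], [0.997, -0.081, -0.001], [-0.002, -0.005, -1.0]]
force: [-0.7, -0.0, 0.2]
width: 0.0198
grip_force: 0.0
```

```bash
python3 - <<'E'
from h import *
go((-144,12,60,0),(-144,12,17,0))
c=robot.capture('wrist');cv2.imwrite('pics/w1.png',c['img'][:,:,::-1])
E
```

```text
t 2.2 tcp tray [-141.6    9. ] z 117.7 yaw 0.1 w 19.8 F [-0.7 -0.   0.2]
(-144, 12, 60, 0) dp [  3.2   2.2 -57.7] rz -0.002
(-144, 12, 17, 0) dp [   3.2    2.2 -100.7] rz -0.002
```

View pics/w1.png

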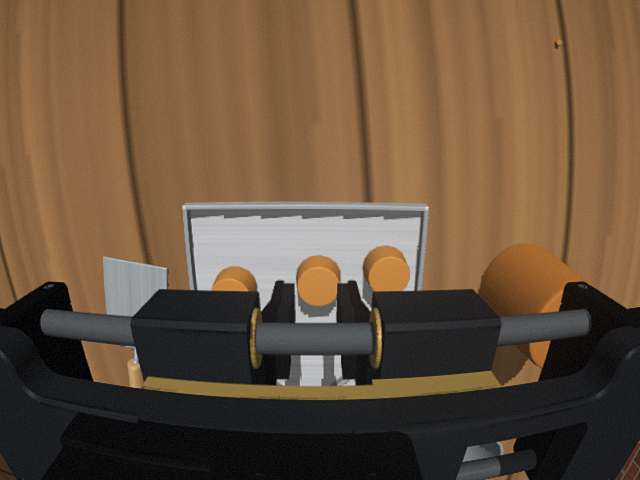

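The wrist view shows pat tops near (318,268), (386,258) and (236,275). I'll check these against my estimates.

```bash
cat >> h.py <<'E'
def wcast(c,o,uv,z):
    v=(np.array(uv)-[c['cx'],c['cy']])/c['fx'];r=np.hypot(*v)
    d=np.array([v[0]/r*np.sin(r),v[1]/r*np.sin(r),np.cos(r)]);M=np.array(c['tool_from_camera']);R=np.array(o['ee_rot'])
    d=R@M[:3,:3]@d;p=R@M[:3,3]+o['position'];return (p+d*(z-p[2])/d[2])[:2]
E
python3 - <<'E'
from h import *
t=np.load('tray.npz')
o=robot.get_obs();c=robot.capture('wrist')
for uv in((318,268),(386,258),(236,275)):print(((wcast(c,o,uv,.028)-t['g'])@t['R']*1e3).round(1))
for uv in((185,204),(428,206)):print('corner',((wcast(c,o,uv,.012)-t['g'])@t['R']*1e3).round(1))
print(c['fx'],c['tool_from_camera'])
E
```

```text
[-125.4   11.2]
[-133.    60.7]
[-119.4  -49.7]
corner [-170.6  -90.9]
corner [-169.1   94.6]
371.64829954431775 [[ 5.55094999e-04 -9.60834035e-01 -2.77123889e-01  7.64972171e-02]
 [ 9.99999804e-01  6.13248065e-04 -1.23174951e-04 -7.63981806e-04]
 [ 2.88296374e-04 -2.77123767e-01  9.60834187e-01 -1.62003389e-01]
 [ 0.00000000e+00  0.00000000e+00  0.00000000e+00  1.00000000e+00]]
```

>>> {"name": "drive_tool", "arguments": {"dp": [[3,6,-20],[3,6,-40],[3,6,-58],[3,6,-72],[3,6,-84],[3,6,-92],[3,6,-97],[3,6,-101],[3,6,-101]], "delta_rot": [[0,0,0],[0,0,0],[0,0,0],[0,0,0],[0,0,0],[0,0,0],[0,0,0],[0,0,0],[0,0,0]], "claw": [0.54,0.54,0.54,0.54,0.54,0.54,0.54,0.54,0.54]}}

```text
clock: 3.05
position: [0.5842, 0.1748, 0.0193]
ee_rot: [[0.083, 0.997, -0.0], [0.997, -0.083, -0.0], [-0.0, -0.0, -1.0]]
force: [-1.4, 0.5, 0.1]
width: 0.0199
grip_force: 0.0
```

```bash
python3 - <<'E'
from h import *
go((-110,8,17,0),(-70,0,17,0),(-30,0,17,0),(80,0,17,0));look()
c=robot.capture('wrist');cv2.imwrite('pics/w2.png',c['img'][:,:,::-1])
E
```

```text
t 3.05 tcp tray [-147.1   13.4] z 19.3 yaw -0.0 w 19.9 F [-1.4  0.5  0.1]
(-110, 8, 17, 0) dp [ -8.4 -36.5  -2.3] rz 0.0
(-70, 0, 17, 0) dp [-19.7 -75.7  -2.3] rz 0.0
(-30, 0, 17, 0) dp [ -23.  -115.6   -2.3] rz 0.0
(80, 0, 17, 0) dp [ -32.1 -225.2   -2.3] rz 0.0
pat 112 [-116.9   66.4]
pat 112 [-116.3   12.2]
```

View pics/w2.png

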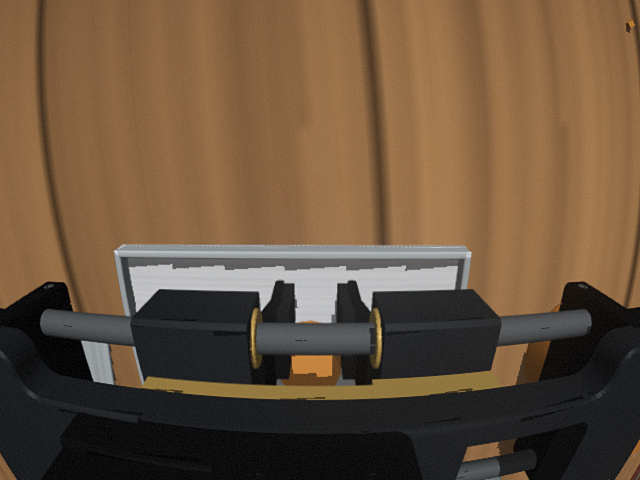

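>>> {"name": "drive_tool", "arguments": {"dp": [[-2,-7,-2],[-3.5,-13,-2],[-5,-19,-2],[-7,-25,-2],[-8.5,-31,-2],[-10,-37,-2],[-11.5,-43,-2],[-13,-49,-2],[-15,-55,-2],[-16.5,-61,-2],[-18,-67,-2],[-20,-73,-2]], "delta_rot": [[0,0,0],[0,0,0],[0,0,0],[0,0,0],[0,0,0],[0,0,0],[0,0,0],[0,0,0],[0,0,0],[0,0,0],[0,0,0],[0,0,0]], "claw": [0.54,0.54,0.54,0.54,0.54,0.54,0.54,0.54,0.54,0.54,0.54,0.54]}}

```text
clock: 4.15
position: [0.5642, 0.1014, 0.0176]
ee_rot: [[0.083, 0.997, 0.0], [0.997, -0.083, -0.0], [0.0, 0.0, -1.0]]
force: [1.7, 0.1, -0.1]
width: 0.0199
grip_force: 0.1
```

```bash
python3 - <<'E'
from h import *
go((0,0,17,0),(79,0,17,0));c=look();cv2.imwrite('pics/t2.png',cv2.resize(c['img'][205:345,210:410,::-1],(800,560)))
E
```

```text
t 4.15 tcp tray [-72.2  -0.5] z 17.6 yaw -0.0 w 19.9 F [ 1.7  0.1 -0.1]
(0, 0, 17, 0) dp [ -5.4 -72.   -0.6] rz 0.0
(79, 0, 17, 0) dp [ -12.  -150.8   -0.6] rz 0.0
```

View pics/t2.png

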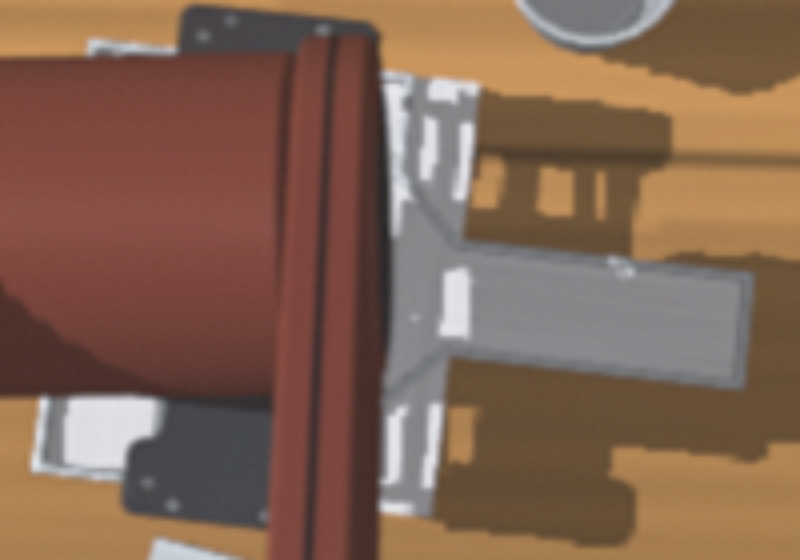

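The arm hides the pats from the top camera (only the empty channel at right is visible), so I'll push on along the centre line.

>>> {"name": "drive_tool", "arguments": {"dp": [[0,-6,0],[-0.5,-13,0],[-1,-20,0],[-1.5,-27,0],[-2,-34,0],[-2.5,-41,0],[-3,-48,0],[-3.5,-55,0],[-4,-62,0],[-5,-69,0],[-5.5,-76,0],[-6,-83,0]], "delta_rot": [[0,0,0],[0,0,0],[0,0,0],[0,0,0],[0,0,0],[0,0,0],[0,0,0],[0,0,0],[0,0,0],[0,0,0],[0,0,0],[0,0,0]], "claw": [0.54,0.54,0.54,0.54,0.54,0.54,0.54,0.54,0.54,0.54,0.54,0.54]}}

```text
clock: 5.2
position: [0.5581, 0.0183, 0.0175]
ee_rot: [[0.083, 0.997, -0.0], [0.997, -0.083, -0.0], [-0.0, -0.0, -1.0]]
force: [1.3, 0.3, -0.1]
width: 0.0202
grip_force: 0.1
```

```bash
python3 - <<'E'
from h import *
go((72,0,17,0),(78,0,17,0))
E
```

```text
t 5.2 tcp tray [11.   0.3] z 17.5 yaw -0.0 w 20.2 F [ 1.3  0.3 -0.1]
(72, 0, 17, 0) dp [ -5.4 -60.7  -0.5] rz 0.0
(78, 0, 17, 0) dp [ -5.9 -66.7  -0.5] rz 0.0
```

>>> {"name": "drive_tool", "arguments": {"dp": [[-0.5,-7,0],[-1,-14,0],[-2,-21,0],[-2.5,-28,0],[-3,-35,0],[-4,-42,0],[-4.5,-49,0],[-5,-55,0],[-5.5,-60,0],[-6,-64,0],[-6,-66,0],[-6,-66,0]], "delta_rot": [[0,0,0],[0,0,0],[0,0,0],[0,0,0],[0,0,0],[0,0,0],[0,0,0],[0,0,0],[0,0,0],[0,0,0],[0,0,0],[0,0,0]], "claw": [0.54,0.54,0.54,0.54,0.54,0.54,0.54,0.54,0.54,0.54,0.54,0.54]}}

```text
clock: 6.2
position: [0.5522, -0.0475, 0.0176]
ee_rot: [[0.083, 0.997, 0.0], [0.997, -0.083, -0.0], [-0.0, 0.0, -1.0]]
force: [0.3, 1.5, -0.2]
width: 0.0202
grip_force: 0.0
```

>>> {"name": "drive_tool", "arguments": {"dp": [[0,8,0],[1,16,2],[2,25,15],[4,45,45],[7,80,80],[30,115,85],[55,150,85],[75,180,85],[90,205,85],[98,220,85],[98,220,85]], "delta_rot": [[0,0,0],[0,0,0],[0,0,0],[0,0,-0.1],[0,0,-0.2],[0,0,-0.3],[0,0,-0.4],[0,0,-0.5],[0,0,-0.6],[0,0,-0.7],[0,0,-0.7]], "claw": [0.54,0.54,0.54,0.54,0.54,0.54,0.54,0.54,0.54,0.54,0.54]}}

```text
clock: 7.12
position: [0.6513, 0.1783, 0.104]
ee_rot: [[0.705, 0.709, 0.002], [0.709, -0.705, 0.002], [0.003, 0.0, -1.0]]
force: [0.1, -0.1, -0.6]
width: 0.0198
grip_force: 0.0
```

```bash
python3 - <<'E'
from h import *
go((-140,83,100,-40));c=look();cv2.imwrite('pics/t3.png',cv2.resize(c['img'][205:345,210:410,::-1],(800,560)))
E
```

```text
t 7.12 tcp tray [-156.1   79.9] z 104.0 yaw -40.1 w 19.8 F [ 0.1 -0.1 -0.6]
(-140, 83, 100, -40) dp [  1.7 -16.3  -4. ] rz 0.002
pat 222 [-117.8   62.8]
pat 268 [99.2  0.5]
```

View pics/t3.png

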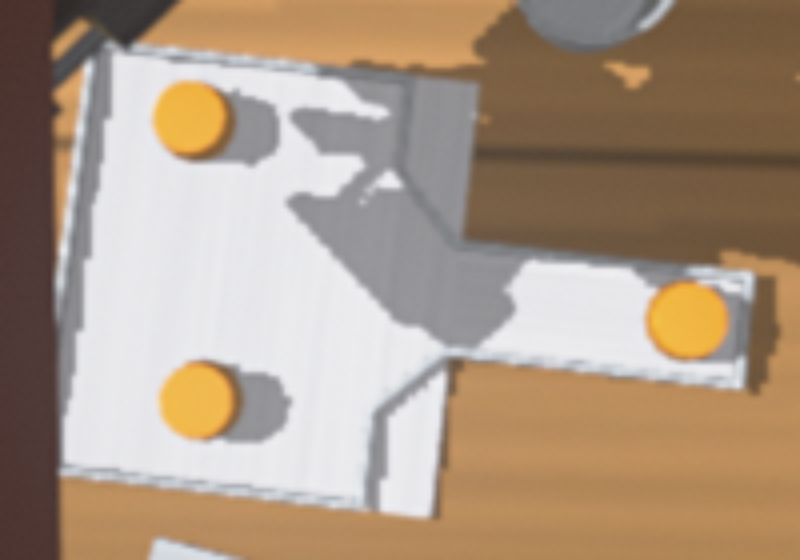

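B stands at about x=100, y=0. Now pat A at (-118,62.5), pushed along -40°.

>>> {"name": "drive_tool", "arguments": {"dp": [[4,-11,-15],[4,-11,-33],[4,-11,-50],[4,-11,-64],[4,-11,-74],[4,-11,-80],[4,-11,-84],[4,-11,-84],[1,-14,-84],[-1,-16,-84]], "delta_rot": [[0,0,0],[0,0,0],[0,0,0],[0,0,0],[0,0,0],[0,0,0],[0,0,0],[0,0,0],[0,0,0],[0,0,0]], "claw": [0.54,0.54,0.54,0.54,0.54,0.54,0.54,0.54,0.54,0.54]}}

```text
clock: 8.0
position: [0.6498, 0.1569, 0.0196]
ee_rot: [[0.705, 0.709, 0.002], [0.709, -0.705, 0.0], [0.001, 0.001, -1.0]]
force: [0.3, -0.6, -0.9]
width: 0.0198
grip_force: 0.1
```

```bash
python3 - <<'E'
from h import *
go((-135.6,77.3,19,-40),(-67.6,20.3,19,-40))
E
```

```text
t 8.0 tcp tray [-134.6   80.2] z 19.6 yaw -40.1 w 19.8 F [ 0.3 -0.6 -0.9]
(-135.6, 77.3, 19, -40) dp [-2.9  1.2 -0.6] rz 0.002
(-67.6, 20.3, 19, -40) dp [-65.3 -61.9  -0.6] rz 0.002
```

>>> {"name": "drive_tool", "arguments": {"dp": [[-3,1,0],[-7,-3,0],[-12,-8,0],[-17,-13.5,0],[-22.5,-19,0],[-28,-25,0],[-34,-31,0],[-40,-37,0],[-46,-43,0],[-52,-49,0],[-58,-55,0],[-64,-61,0]], "delta_rot": [[0,0,0],[0,0,0],[0,0,0],[0,0,0],[0,0,0],[0,0,0],[0,0,0],[0,0,0],[0,0,0],[0,0,0],[0,0,0],[0,0,0]], "claw": [0.54,0.54,0.54,0.54,0.54,0.54,0.54,0.54,0.54,0.54,0.54,0.54]}}

```text
clock: 9.0
position: [0.5846, 0.0953, 0.0185]
ee_rot: [[0.705, 0.709, 0.0], [0.709, -0.705, 0.0], [0.0, 0.0, -1.0]]
force: [0.0, 0.5, 0.2]
width: 0.0199
grip_force: 0.2
```

```bash
python3 - <<'E'
from h import *
go((-66.6,17,18,-30),(-65.6,9.9,17,-20),(-62,4.5,17,-10),(-59,0,17,0),(-20,0,17,0))
c=look();cv2.imwrite('pics/t4.png',cv2.resize(c['img'][205:345,210:410,::-1],(800,560)))
E
```

```text
t 9.0 tcp tray [-67.9  20.3] z 18.5 yaw -40.1 w 19.9 F [0.  0.5 0.2]
(-66.6, 17, 18, -30) dp [-3.4 -1.1 -0.5] rz 0.177
(-65.6, 9.9, 17, -20) dp [-10.6  -1.5  -1.5] rz 0.351
(-62, 4.5, 17, -10) dp [-16.3  -4.6  -1.5] rz 0.526
(-59, 0, 17, 0) dp [-21.   -7.2  -1.5] rz 0.7
(-20, 0, 17, 0) dp [-24.2 -46.1  -1.5] rz 0.7
```

View pics/t4.png

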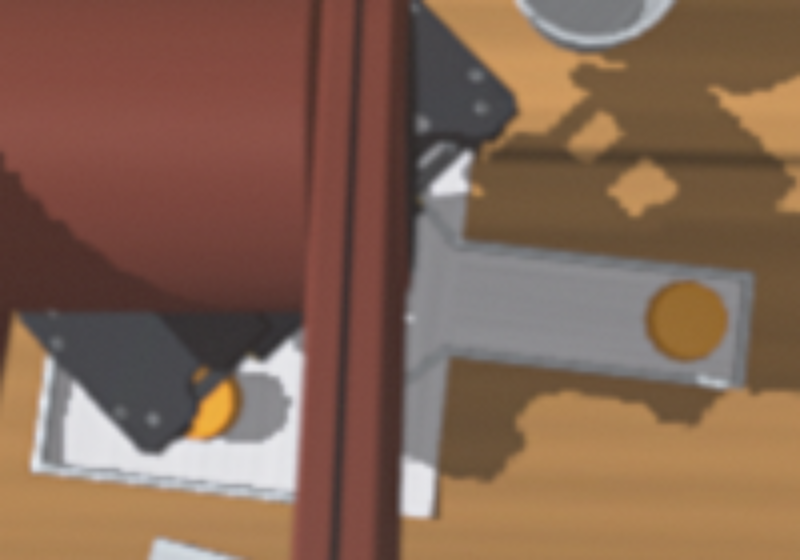

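Pat A is hidden under the gripper. B is still at its place (687,320), and C is at (205,405). I'll turn about A and drive it into the gate.

>>> {"name": "drive_tool", "arguments": {"dp": [[-2,-0.5,0],[-3.5,-1,0],[-7,-1.3,-1],[-10.5,-1.5,-1],[-13.5,-3,-1],[-16.5,-4.6,-1],[-19,-6,-1],[-21,-7.5,-1],[-21.5,-14,-1],[-22,-21,-1],[-22.5,-28,-1],[-23,-35,-1]], "delta_rot": [[0,0,0.09],[0,0,0.18],[0,0,0.265],[0,0,0.35],[0,0,0.44],[0,0,0.525],[0,0,0.615],[0,0,0.7],[0,0,0.7],[0,0,0.7],[0,0,0.7],[0,0,0.7]], "claw": [0.54,0.54,0.54,0.54,0.54,0.54,0.54,0.54,0.54,0.54,0.54,0.54]}}

```text
clock: 10.05
position: [0.5623, 0.06, 0.0175]
ee_rot: [[0.085, 0.996, 0.0], [0.996, -0.085, -0.0], [-0.0, 0.0, -1.0]]
force: [0.5, 0.3, 0.4]
width: 0.0201
grip_force: 0.1
```

```bash
python3 - <<'E'
from h import *
go((20,0,17,0),(42,0,17,0))
E
```

```text
t 10.05 tcp tray [-30.9   1. ] z 17.5 yaw -0.1 w 20.1 F [0.5 0.3 0.4]
(20, 0, 17, 0) dp [ -5.2 -50.6  -0.5] rz 0.002
(42, 0, 17, 0) dp [ -7.  -72.6  -0.5] rz 0.002
```

>>> {"name": "drive_tool", "arguments": {"dp": [[-1.5,-6,0],[-2,-13,0],[-2.5,-20,0],[-3,-27,0],[-3.5,-34,0],[-4,-41,0],[-4.5,-48,0],[-5,-55,0],[-6,-62,0],[-6.5,-68,0],[-7,-71,0],[-7,-72,0]], "delta_rot": [[0,0,0],[0,0,0],[0,0,0],[0,0,0],[0,0,0],[0,0,0],[0,0,0],[0,0,0],[0,0,0],[0,0,0],[0,0,0],[0,0,0]], "claw": [0.54,0.54,0.54,0.54,0.54,0.54,0.54,0.54,0.54,0.54,0.54,0.54]}}

```text
clock: 11.05
position: [0.5552, -0.0116, 0.0176]
ee_rot: [[0.084, 0.997, -0.0], [0.997, -0.084, -0.0], [-0.0, -0.0, -1.0]]
force: [1.3, 0.8, 1.2]
width: 0.0203
grip_force: 0.1
```

>>> {"name": "drive_tool", "arguments": {"dp": [[0,8,0],[1,16,2],[2,25,15],[0,50,45],[-20,85,80],[-40,120,85],[-60,155,85],[-75,180,85],[-80,195,85],[-80,195,85]], "delta_rot": [[0,0,0],[0,0,0],[0,0,0],[0,0,0.1],[0,0,0.2],[0,0,0.3],[0,0,0.4],[0,0,0.5],[0,0,0.6],[0,0,0.7]], "claw": [0.54,0.54,0.54,0.54,0.54,0.54,0.54,0.54,0.54,0.54]}}

```text
clock: 11.88
position: [0.4734, 0.1885, 0.104]
ee_rot: [[-0.587, 0.81, 0.001], [0.81, 0.587, 0.002], [0.001, 0.002, -1.0]]
force: [0.3, -0.4, 0.3]
width: 0.0197
grip_force: 0.0
```

```bash
python3 - <<'E'
from h import *
go((-127,-79,20,40));c=look();cv2.imwrite('pics/t5.png',cv2.resize(c['img'][205:345,210:410,::-1],(800,560)))
E
```

```text
t 11.88 tcp tray [-151.6  -98.2] z 104.0 yaw 40.7 w 19.7 F [ 0.3 -0.4  0.3]
(-127, -79, 20, 40) dp [ 17.1 -26.1 -84. ] rz -0.012
pat 262 [63.7  0. ]
pat 272 [99.3  0.2]
pat 207 [-101.6  -55.1]
```

View pics/t5.png

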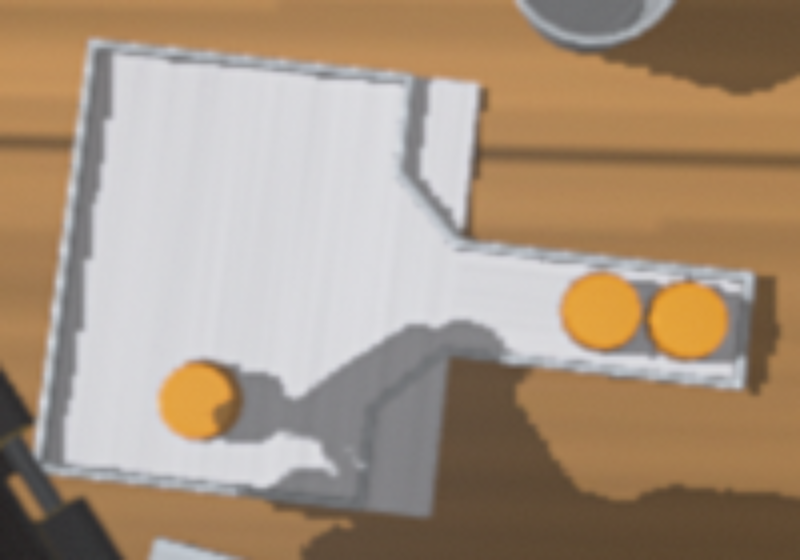

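A is at 64 and B at 100, both centred. Now the last pat, C at (-101.5,-55.5), pushed along +40°.

>>> {"name": "drive_tool", "arguments": {"dp": [[9,-12,-10],[18,-25,-25],[18,-25,-45],[18,-25,-62],[18,-25,-74],[18,-25,-80],[18,-25,-84],[18,-25,-84],[18,-25,-84]], "delta_rot": [[0,0,-0.01],[0,0,-0.01],[0,0,-0.01],[0,0,-0.01],[0,0,-0.01],[0,0,-0.01],[0,0,-0.01],[0,0,-0.01],[0,0,-0.01]], "claw": [0.54,0.54,0.54,0.54,0.54,0.54,0.54,0.54,0.54]}}

```text
clock: 12.68
position: [0.4938, 0.1593, 0.0192]
ee_rot: [[-0.57, 0.821, 0.001], [0.821, 0.57, 0.0], [-0.0, 0.001, -1.0]]
force: [0.2, -0.3, 0.2]
width: 0.0205
grip_force: 0.0
```

```bash
python3 - <<'E'
from h import *
go((-122,-72.9,18,40),(-61.6,-22.1,18,40))
E
```

```text
t 12.68 tcp tray [-124.1  -75.5] z 19.2 yaw 39.5 w 20.5 F [ 0.2 -0.3  0.2]
(-122, -72.9, 18, 40) dp [ 2.4 -2.3 -1.2] rz 0.008
(-61.6, -22.1, 18, 40) dp [ 48.  -66.7  -1.2] rz 0.008
```

>>> {"name": "drive_tool", "arguments": {"dp": [[2,-2,-1],[6,-7,-1],[10,-13,-1],[14,-19,-1],[18.5,-25,-1],[22.5,-31,-1],[27,-37,-1],[31,-43,-1],[35.5,-49,-1],[39.5,-55,-1],[44,-61,-1],[48,-66.5,-1]], "delta_rot": [[0,0,0],[0,0,0],[0,0,0],[0,0,0],[0,0,0],[0,0,0],[0,0,0],[0,0,0],[0,0,0],[0,0,0],[0,0,0],[0,0,0]], "claw": [0.54,0.54,0.54,0.54,0.54,0.54,0.54,0.54,0.54,0.54,0.54,0.54]}}

```text
clock: 13.68
position: [0.5417, 0.0918, 0.0175]
ee_rot: [[-0.57, 0.821, 0.0], [0.821, 0.57, -0.0], [-0.0, -0.0, -1.0]]
force: [-0.3, 0.6, -0.3]
width: 0.0201
grip_force: 0.3
```

```bash
python3 - <<'E'
from h import *
go((-61.9,-17,18,30),(-61.6,-10.4,18,20),(-59,-5,17,10),(-55,0,17,0),(-27,0,17,0),(5,0,17,0))
E
```

```text
t 13.68 tcp tray [-60.8 -22.1] z 17.5 yaw 39.5 w 20.1 F [-0.3  0.6 -0.3]
(-61.9, -17, 18, 30) dp [5.2 0.6 0.5] rz -0.166
(-61.6, -10.4, 18, 20) dp [11.8 -0.2  0.5] rz -0.341
(-59, -5, 17, 10) dp [16.9 -3.2 -0.5] rz -0.515
(-55, 0, 17, 0) dp [21.6 -7.6 -0.5] rz -0.69
(-27, 0, 17, 0) dp [ 19.3 -35.5  -0.5] rz -0.69
(5, 0, 17, 0) dp [ 16.6 -67.4  -0.5] rz -0.69
```

>>> {"name": "drive_tool", "arguments": {"dp": [[2.5,0,0],[5.5,0,0],[8.5,-0.2,0],[12,-0.6,0],[14.5,-2,0],[17,-3.5,0],[19.5,-5.5,0],[21.5,-8,0],[21,-14.5,0],[20.5,-21,0],[20,-28,0],[19.3,-35,0]], "delta_rot": [[0,0,-0.085],[0,0,-0.17],[0,0,-0.255],[0,0,-0.34],[0,0,-0.43],[0,0,-0.515],[0,0,-0.605],[0,0,-0.69],[0,0,-0.69],[0,0,-0.69],[0,0,-0.69],[0,0,-0.69]], "claw": [0.54,0.54,0.54,0.54,0.54,0.54,0.54,0.54,0.54,0.54,0.54,0.54]}}

```text
clock: 14.68
position: [0.5603, 0.0566, 0.0175]
ee_rot: [[0.081, 0.997, -0.0], [0.997, -0.081, -0.0], [-0.0, -0.0, -1.0]]
force: [-0.9, 0.6, 0.9]
width: 0.0198
grip_force: 0.1
```

```bash
python3 - <<'E'
from h import *
go((6,0,17,0))
E
```

```text
t 14.68 tcp tray [-27.3  -0.6] z 17.5 yaw 0.1 w 19.8 F [-0.9  0.6  0.9]
(6, 0, 17, 0) dp [ -2.1 -33.2  -0.5] rz -0.001
```

>>> {"name": "drive_tool", "arguments": {"dp": [[0.5,-6,0],[0,-12,0],[-0.5,-18,0],[-1,-24,0],[-1.5,-29,0],[-2,-32,0],[-2,-33.5,0],[-2,-33.5,0]], "delta_rot": [[0,0,0],[0,0,0],[0,0,0],[0,0,0],[0,0,0],[0,0,0],[0,0,0],[0,0,0]], "claw": [0.54,0.54,0.54,0.54,0.54,0.54,0.54,0.54]}}

```text
clock: 15.35
position: [0.5585, 0.0237, 0.0176]
ee_rot: [[0.083, 0.997, 0.0], [0.997, -0.083, 0.0], [0.0, 0.0, -1.0]]
force: [1.0, -0.3, -0.3]
width: 0.02
grip_force: 0.0
```

>>> {"name": "drive_tool", "arguments": {"dp": [[0,8,0],[1,16,2],[2,25,15],[0,50,45],[-10,85,80],[-20,120,85],[-30,150,85],[-30,160,85],[-30,160,85]], "delta_rot": [[0,0,0],[0,0,0],[0,0,0],[0,0,0],[0,0,0],[0,0,0],[0,0,0],[0,0,0],[0,0,0]], "claw": [0.54,0.54,0.54,0.54,0.54,0.54,0.54,0.54,0.54]}}

```text
clock: 16.1
position: [0.5278, 0.1875, 0.1031]
ee_rot: [[0.078, 0.997, 0.001], [0.997, -0.078, 0.001], [0.001, 0.001, -1.0]]
force: [0.2, 0.3, 0.6]
width: 0.02
grip_force: 0.0
```

```bash
python3 - <<'E'
from h import *
go();c=look();cv2.imwrite('pics/t6.png',cv2.resize(c['img'][205:345,210:410,::-1],(800,560)))
E
```

```text
t 16.1 tcp tray [-155.   -43.9] z 103.1 yaw 0.3 w 20.0 F [0.2 0.3 0.6]
pat 270 [63.8  0.1]
pat 268 [99.3  0.6]
```

View pics/t6.png

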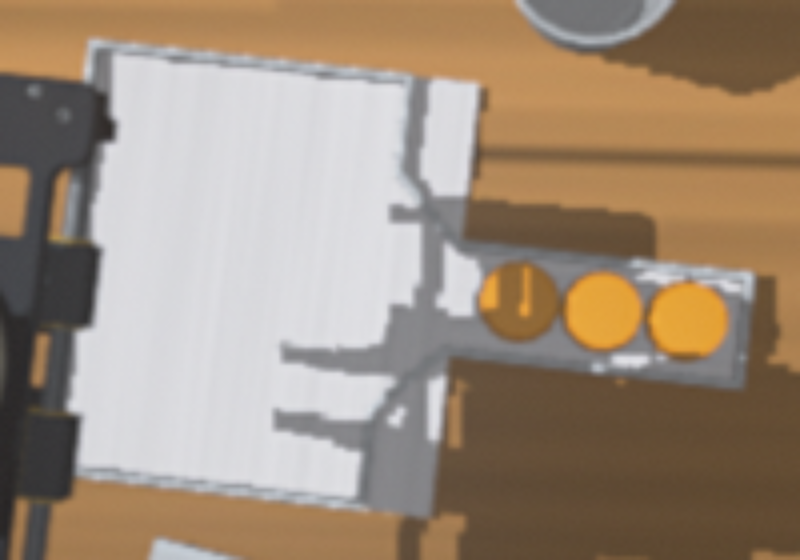

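All three pats stand in the channel, at zoom px (518,302), (603,310) and (688,320). The third is at about x=28 mm.

```bash
python3 -c "
from bench import robot
print(robot.job_done())"
```

```text
the job is handed in; nothing more can be done
None
```

All three pats are standing in the channel, centres about 28, 64 and 99 mm past the gate; I handed the job in at about 16 s, but the hand-in call returned no verdict.

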